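# Close the casting box and hang the bottle in it for the plaster pour

### The arm

A 6-joint arm with a two-finger parallel gripper is mounted at the origin on a cart in front of the work surface, level with it; the furniture and walls round the work are solid. World frame = base frame: x ahead of the robot, y to its left, z up, the work surface at z = 0. Lengths are in m, angles in rad, forces in N, time in s.
With the tool pointing down it reaches from about 0.35 to 0.875 m from the base axis. Payload 15.5 kg.
Tool frame: the origin (TCP) lies at the very end of the fingers, on their centre line; the grasp point (between the pads) lies 19 mm behind it; z points along the fingers, y is the line along which they close (so a half turn about z gives the same grasp; the last joint's range is limited). The gripper opens to 85 mm and grips with 20 to 120 N. Pads are 22 mm wide; open, the fingers measure 114 mm over their backs; the gripper's body (76 mm by 85 mm) begins 54 mm behind the grasp point. The pads swing forward as they close: fully open they stand 13 mm farther back than shut.
Start: joints at [1.109, 0.494, 1.345, -0, 1.302, -0.096], TCP at [0.224, 0.584, 0.231] pointing down, gripper open.
Joint ranges: [-2.91, 2.91], [-0.82, 2.16], [0.22, 2.67], [-1.22, 4.37], [0.12, 2.79], [-3.08, 3.08]. Speed limits (rad/s): [1.89, 1.89, 2.57, 3.01, 3.01, 3.01].

### API

Orientations are given as a rotation vector (axis times angle).
In Python, from plant import arm gives the robot as it stands. Calls block until the motion is done:
- arm.move_ptp(position, orientation): joint-space move of the TCP to a pose.
- arm.line_to(position, ori=None, feed=0.15, stop_force=None): straight line of the TCP; ori=None keeps the orientation; feed is the mean speed in m/s. With stop_force (N) it stops when the force on the tool has changed by that much, and returns True; else False.
- arm.movej(angles): joint-space move.
- arm.move_gripper(opening): finger opening in m; the grip force is fixed at half the most; returns when the fingers have stopped.
- arm.wait(seconds).
- arm.solve_ik(position, orientation): joint angles nearest the present ones, or None.
- arm.sense(): the state.
- arm.get_image(name): name is "side" or "top" or "wrist"; returns a dict with "pixels" (384x512x3 uint8, red, green, blue), "fx", "fy", "cx", "cy" (pixels), "extrinsics" (4x4, takes a point from camera to world coordinates); the wrist camera has in their place "hand_eye" (4x4, takes a point from camera to tool coordinates, whose origin is the TCP and whose axes are the flange's). Camera axes: x right, y down, z forward; pixel columns grow to the right and rows downward; lengths in m; the calibration is good to about 2 mm. A picture is of the moment at which its call begins: read the wrist's pose just before it. There is no depth.
A pose or a line that the arm cannot do raises arm.MotionError and nothing moves.
- arm.hand_in(): hands the job in; it is judged then, once.
The state is a dict: "t": time; "joint_positions": joint angles; "joint_vel": joint speeds; "tau": joint torques, N m; "position": TCP position; "tcp_rot": TCP orientation; "contact_force": force on the tool from outside, world axes, zero at the start; "torque": the same for the moment, N m; "width": finger opening in m; "grip_force": force on a finger pad.
Only numpy, scipy, OpenCV 4.12 (cv2) and the standard library are available. Lean on these libraries where they do the work, as an engineer would, in place of code of your own. Each camera call takes 0.05 s, during which the arm holds its last target. There are 200 camera calls.

### The job

We are about to cast a plaster mould of the amber bottle. Take the end board that fits the open side of the wooden casting box from the rack, slide it down its grooves until it is fully home and let go of it; then lift the bottle over the jars and the box walls and hold it upright in the middle of the closed box, its foot about 10 mm above the floor so that plaster can run underneath, touching neither floor nor walls. Finish while still holding the bottle there, and leave the other board and the jars where they are.

Things in the scene. Friction and masses are not known exactly. Their poses are not given: they have to be found in the camera images.
- mould_box: casting box, fixed: plywood base 152 x 150 x 12 mm with three light wooden walls 50 mm high (tops 62 mm above the table), sides 16 mm thick, back 12 mm. Origin: centre of the cavity at table level. Its -x side, roughly towards the robot, is open; two grooves in the side walls take the end board. Cavity about 100 x 100 mm: wall faces at y = +-50 and x = +50 mm
- cavity (a point): centre of the box's inner floor (top of the base, 12 mm above the table), where two scribed centre lines cross; axes as the box's. The wall tops are 50 mm above it
- groove (a point): where the end board belongs: point on the inner floor midway between the grooves, 55.25 mm towards -x from the cavity's centre; box axes. The grooves are 10.5 mm wide in x, 115 mm apart in y (bottom to bottom) and run straight down to the floor; their mouths are rounded wider (radius 5 to 6 mm). A board that is home stands on the floor, flush with the wall tops
- board_rack: low wooden rack, fixed to the table, 88 x 104 mm and 24 mm high, in which the two boards stand on edge in two 10 mm wide slots along its y, at x = -28 and +28 mm, slot floor 8 mm above the table. Origin: centre of its underside. Which board stands in which slot varies
- long_board: the end board that fits: a light wooden slab 112 mm long (its y), 50 mm high (its z), 8 mm thick (its x), 0.04 kg, its lower corners rounded to 4 mm. Origin: centre of its lower edge. It stands upright in the rack, its upper 34 mm free; both faces are alike
- short_board: a like slab but 84 mm long, too short for this box; it stays in the rack. Origin: centre of its lower edge
- amber_bottle: brown glass medicine bottle with a black screw cap, 50 mm in diameter and 105 mm high, about 0.12 kg, standing upright; its straight body reaches up to 62 mm, the cap (28 mm across) from 87 mm up. Origin: centre of its foot, z up its axis
- jar_peat: glaze jar with a white lid, 52 mm in diameter, 69 mm high, between the bottle and the box; origin: centre of its underside; leave alone
- jar_rush: a like glaze jar, 52 mm in diameter, 69 mm high, behind the other; origin: centre of its underside; leave alone

How it is judged:
By the outcome, as a careful person would: the job done as asked, in the order asked, and still so for the second after the job is handed in, while the arm keeps its last pose, push and grip.
It also fails if it takes over 64 s, if anything falls off the work surface, if the arm or the gripper's body presses on something with over 40 N, if the wrist force passes 120 N, or if a joint passes its speed limit or range.

## Working session

There is one attempt and no reset: what is moved stays moved. The work goes in short steps, each a Python script; the robot and the scene stay as the last script left them, time stands still between calls to the robot, and variables do not carry over. Pictures are saved under pics/ and viewed, at most 10 in all, crops included, and the job is handed in when it is done.

```bash
ls; mkdir -p pics
python3 - <<'E'
from plant import arm
import cv2, numpy as np
s=arm.sense();print(s['t'],s['position'],s['tcp_rot'],s['width'])
for n in ['side','top','wrist']:
    d=arm.get_image(n);cv2.imwrite(f'pics/{n}0.png',d['pixels'][:,:,::-1])
    print(n,d['fx'],d['fy'],d['cx'],d['cy']);print(np.round(d.get('extrinsics',d.get('hand_eye')),4))
a=cv2.imread('pics/side0.png');b=cv2.imread('pics/top0.png')
E
```

```text
pics
0.0 [0.22338325 0.58333194 0.23069031] [-5.71384866e-01 -3.08881920e+00  1.87092708e-03] 0.08565308986704089
side 474.03950956150493 474.03950956150493 254.67021381277482 202.54872625447487
[[ 0.8347 -0.3404  0.4328  0.1861]
 [-0.5506 -0.5273  0.6472 -0.6153]
 [ 0.0079 -0.7785 -0.6276  0.6249]
 [ 0.      0.      0.      1.    ]]
top 373.8959588707742 373.8959588707742 256.90627293676073 185.48135276008557
[[-0.0067 -0.9986  0.0533  0.4954]
 [-0.9996  0.0053 -0.0261 -0.0121]
 [ 0.0258 -0.0534 -0.9982  0.9034]
 [ 0.      0.      0.      1.    ]]
wrist 308.6959601213774 308.6959601213774 256.6182253286497 193.1617406276324
[[ 1.000e-04 -9.582e-01 -2.861e-01  7.370e-02]
 [ 1.000e+00 -1.000e-04  8.000e-04  1.000e-04]
 [-8.000e-04 -2.861e-01  9.582e-01 -1.432e-01]
 [ 0.000e+00  0.000e+00  0.000e+00  1.000e+00]]
```

View pics/top0.png

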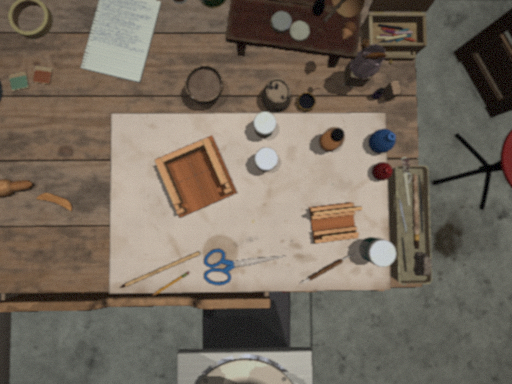

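View pics/side0.png

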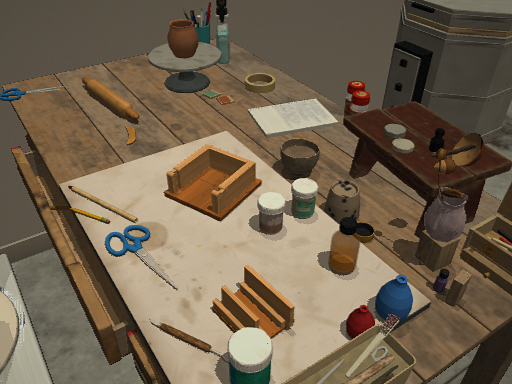

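The top view shows the box at about (195,177), its open side towards image lower-left. The rack is at (334,222), the bottle at (332,139) and the jars at (264,124) and (266,160). I'll zoom in on the rack and box.

Run:
```python
import cv2, numpy as np
a=cv2.imread('pics/side0.png');b=cv2.imread('pics/top0.png')
z=lambda im,x0,x1,y0,y1,s:cv2.resize(im[y0:y1,x0:x1],None,fx=s,fy=s,interpolation=cv2.INTER_CUBIC)
A=z(b,145,245,125,225,4);B=z(b,295,395,170,270,4);
C=z(a,200,300,255,305,4)
out=np.zeros((600,800,3),np.uint8);out[:400,:400]=A;out[:400,400:]=B;out[400:,:400]=C
out[400:,400:]=z(a,160,260,140,190,4)[:, :400]
cv2.imwrite('pics/z1.png',out)
```

```text
(no output)
```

View pics/z1.png

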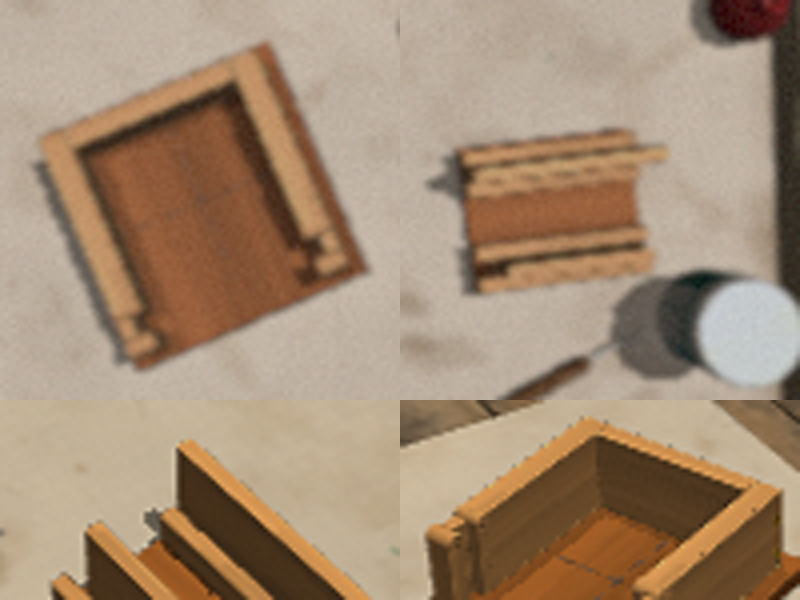

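The zoom shows a ~50 px board (468–668 in the 4x crop), about 113 mm long, so the long board stands in the rack's far (+x) slot. The near one measures about 37 px, or 84 mm. Next I'll get rough positions from the top view, then take wrist views from the same relative pose over the rack and the box.

```bash
cat > h.py <<'E'
from plant import arm
import cv2, numpy as np
from scipy.spatial.transform import Rotation as R
def down(a): # tool x at heading a (rad), pointing down
    return (R.from_euler('z',a)*R.from_euler('x',np.pi)).as_rotvec()
def ray(d,T,uv,z):
    uv=np.atleast_2d(uv).astype(float)
    v=np.c_[(uv[:,0]-d['cx'])/d['fx'],(uv[:,1]-d['cy'])/d['fy'],np.ones(len(uv))]@T[:3,:3].T
    o=T[:3,3]; return o+v*((np.asarray(z)-o[2])/v[:,2])[:,None]
def wrist():
    s=arm.sense();d=arm.get_image('wrist');T=np.eye(4)
    T[:3,:3]=R.from_rotvec(s['tcp_rot']).as_matrix();T[:3,3]=s['position']
    return d,T@d['hand_eye']
def save(d,n): cv2.imwrite(f'pics/{n}.png',d['pixels'][:,:,::-1])
E
python3 - <<'E'
from h import *
d=arm.get_image('top');T=d['extrinsics']
P=lambda u,v,ox,oy:((u)/4+ox,(v)/4+oy)
def pr(n,uv,z): print(n,np.round(ray(d,T,uv,z),4).tolist())
pr('cross',P(205,200,145,125),.012)
pr('base corners',[P(270,42,145,125),P(367,270,145,125),P(140,368,145,125)],.012)
pr('board ends',[P(468,188,295-100,170),P(668,152,295-100,170)],.058)
pr('jars',[(264,124),(266,160)],.069)
pr('tall jar',(381,252),.1)
# bottle cap: dark blob
pr('cap',(337,135),.105)
E
```

```text
cross [[0.5687, 0.109, 0.012]]
base corners [[0.6635, 0.0704, 0.012], [0.5265, 0.0128, 0.012], [0.4693, 0.1471, 0.012]]
board ends [[0.4684, -0.1584, 0.058], [0.4879, -0.2729, 0.058]]
jars [[0.6787, -0.0508, 0.069], [0.5971, -0.0547, 0.069]]
tall jar [[0.3936, -0.299, 0.1]]
cap [[0.6466, -0.2073, 0.105]]
```

Run:
```python
from h import *
y=np.radians(9.7)
arm.move_ptp([.478,-.216,.22],down(np.pi/2+y)); arm.line_to([.478,-.216,.16],feed=.1); arm.wait(.3)
d,T=wrist();save(d,'rack');np.savez('rack.npz',T=T);print(arm.sense()['t'],arm.sense()['joint_positions'])
a=d['pixels']
arm.line_to([.478,-.216,.22],feed=.15)
y=np.radians(22.8); g=np.array([.5687,.109])-.05525*np.array([np.cos(y),np.sin(y)])
arm.move_ptp([*g,.164],down(np.pi/2+y));arm.wait(.3)
d,T=wrist();save(d,'box');np.savez('box.npz',T=T);print(arm.sense()['t'],arm.sense()['joint_positions'],g)
o=np.hstack([a,d['pixels']])[:,:,::-1]; cv2.imwrite('pics/both.png',cv2.resize(o,(800,300),interpolation=cv2.INTER_AREA))
```

```text
4.25 [-5.38271283e-01  4.40339580e-01  1.67834046e+00  6.78618947e-06
  1.02234736e+00 -7.07598796e-01]
6.3417 [ 5.28487978e-02  4.35877636e-01  1.67278737e+00 -2.61170811e-05
  1.03270210e+00 -3.44180328e-01] [0.51776706 0.08758976]
```

View pics/rack.png

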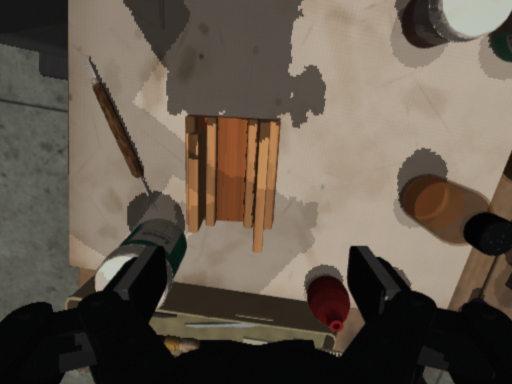

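View pics/box.png

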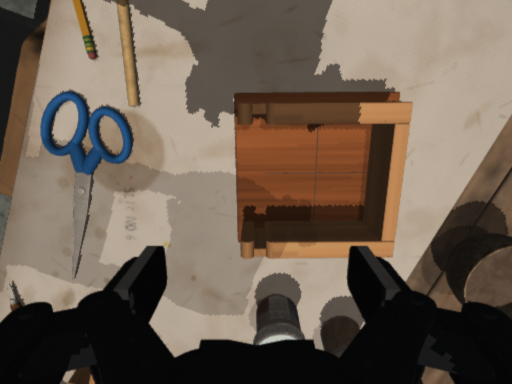

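Rack view: the long board's top strip runs from about (268,121) to (258,250). Box view: groove notches at about (258,108) and (257,248), centre lines crossing at (316,171). I'll zoom in for sub-pixel edges.

Run:
```python
import cv2, numpy as np
a=cv2.imread('pics/rack.png');b=cv2.imread('pics/box.png')
z=lambda im,x0,x1,y0,y1,s:cv2.resize(im[y0:y1,x0:x1],None,fx=s,fy=s,interpolation=cv2.INTER_CUBIC)
out=np.zeros((600,790,3),np.uint8);out[:,:440]=z(a,180,290,110,260,4)
out[:280,440:]=z(b,230,280,88,128,7);out[290:570,440:]=z(b,230,280,225,265,7)
cv2.imwrite('pics/z2.png',out)
```

```text
(no output)
```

View pics/z2.png

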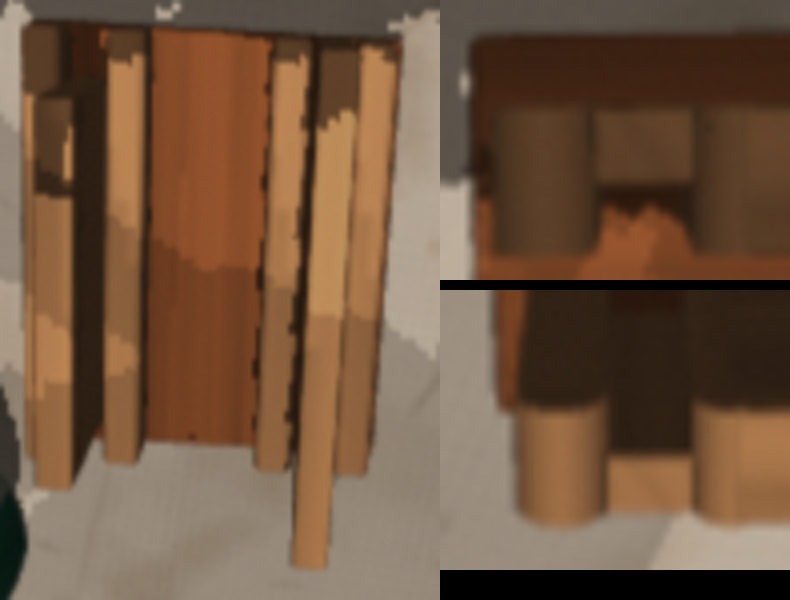

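Run:
```python
from h import *
d=arm.get_image('wrist');TR=np.load('rack.npz')['T'];TB=np.load('box.npz')['T']
q=lambda u,v:(180+u/4,110+v/4)
ptR=[q(338,50),q(309,567),q(325,318),q(354,318),q(291,560),q(327,560)]
A=ray(d,TR,ptR,.058);print(np.round(A,4))
v=A[0]-A[1];print('len',np.linalg.norm(v),'yaw',np.degrees(np.arctan2(-v[0],v[1])),'thick',np.linalg.norm(A[4]-A[5]))
u=v/np.linalg.norm(v);print('mid',(A[0]+A[1])/2,'from far end',A[1]+.056*u)
q1=lambda u,v:(230+(u-440)/7,88+v/7)
q2=lambda u,v:(230+(u-440)/7,225+(v-290)/7)
B=ray(d,TB,[q1(597,185),q1(692,185),q2(608,455),q2(693,455)],.062)
m1=(B[0]+B[1])/2;m2=(B[2]+B[3])/2;w=m1-m2
print(np.linalg.norm(B[0]-B[1]),np.linalg.norm(B[2]-B[3]),'span',np.linalg.norm(w),'yaw',np.degrees(np.arctan2(-w[0],w[1])),'groove',(m1+m2)/2)
# cross check: scribed cross
c=ray(d,TB,[(316,171)],.012)[0];y=np.arctan2(-w[0],w[1]);print('cross',c,'groove from cross',c[:2]-.05525*np.array([np.cos(y),np.sin(y)]))
# long edge of box wall tops for yaw: outer edges
s=arm.sense();print(TB[:3,3],s['t'])
```

```text
[[ 0.4739 -0.1585  0.058 ]
 [ 0.4872 -0.269   0.058 ]
 [ 0.4808 -0.2123  0.058 ]
 [ 0.4867 -0.2113  0.058 ]
 [ 0.483  -0.2679  0.058 ]
 [ 0.4908 -0.2666  0.058 ]]
len 0.11122001377554805 yaw 6.839144071477868 thick 0.007904052106750761
mid [ 0.48054748 -0.21373923  0.058     ] from far end [ 0.48050104 -0.21335201  0.058     ]
0.010457854613359298 0.01063744152432018 span 0.11396137292629768 yaw 23.25482454514579 groove [0.51726131 0.09394774 0.062     ]
cross [0.56798914 0.11668098 0.012     ] groove from cross [0.51722776 0.09486711]
[0.4889303  0.15447939 0.30729023] 6.3917
```

Everything agrees: board length 111 mm, thickness 7.9, groove span 114, groove width 10.5, and the centre-line cross check is within 1 mm. Now grasp the board.

Run:
```python
from h import *
yb=np.radians(6.84);yg=np.radians(23.25)
p=np.array([.4805,-.2135])
arm.line_to([.517,.094,.22],feed=.2)
arm.move_ptp([*p,.14],down(np.pi/2+yb)); arm.move_gripper(.045)
print('blocked',arm.line_to([*p,.032],feed=.08,stop_force=8),arm.sense()['position'])
arm.move_gripper(0.0);s=arm.sense();print(s['width'],s['grip_force'],s['contact_force'],s['position'])
arm.line_to([*p,.16],feed=.1)
g=np.array([.5172,.0942])
arm.move_ptp([*g,.16],down(np.pi/2+yg));arm.line_to([*g,.10],feed=.1);arm.wait(.3)
s=arm.sense();print(s['t'],s['width'],s['contact_force'],s['position'])
d,T=wrist();save(d,'held');np.savez('held.npz',T=T)
```

```text
blocked False [ 0.48072446 -0.21362335  0.03239786]
0.0071410936033661394 59.003246426582336 [-0.58925967 -0.04957028  6.00804465] [ 0.48063004 -0.21356039  0.0322793 ]
14.1083 0.006883168349828242 [ 0.172076    0.0583454  -0.40260583] [0.51737073 0.09423842 0.10038019]
```

View pics/held.png

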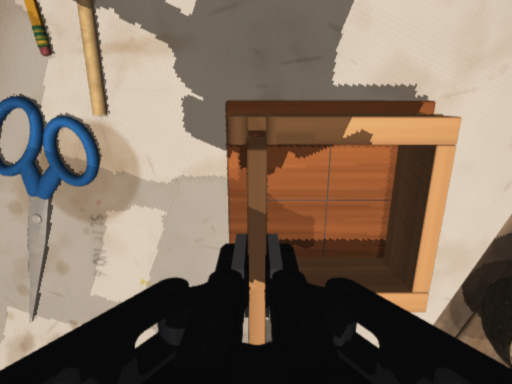

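The held board runs straight from (257,131) to (258,344), lined up above the groove. Insert it.

Run:
```python
from h import *
d=arm.get_image('wrist');A=ray(d,np.load('held.npz')['T'],[(257,131),(258,344.5)],.126);print(A,A.mean(0),np.linalg.norm(A[0]-A[1]))
g=np.array([.5172,.0942])
b=arm.line_to([*g,.036],feed=.03,stop_force=8);s=arm.sense()
print(b,s['t'],s['position'],s['contact_force'],s['torque'],s['width'])
d,T=wrist();save(d,'ins');np.savez('ins.npz',T=T)
```

```text
[[0.49218418 0.15179168 0.126     ]
 [0.5312593  0.06214644 0.126     ]] [0.51172174 0.10696906 0.126     ] 0.09779127917071255
True 16.275 [0.51724843 0.09421435 0.03627984] [-0.97697573 -0.916674    8.03163175] [-0.03896281  0.12263165  0.00146362] 0.007009925611105139
```

Contact came at TCP z = 0.0363, which is floor height for the board. I'll give it a small push, release, retreat and check. The bottle gets measured from the wrist in the same go.

Run:
```python
from h import *
g=np.array([.5172,.0942])
b=arm.line_to([*g,.034],feed=.02,stop_force=8);s=arm.sense();print(b,s['position'],s['contact_force'])
arm.move_gripper(.04);arm.line_to([*g,.17],feed=.15)
d,T=wrist();save(d,'home')
a=d['pixels'][80:280,210:430]
yb=np.radians(0);c=np.array([.6466,-.2073])
h=np.radians(100)   # camera on the +y side
arm.move_ptp([*c,.24],down(h));arm.move_gripper(.07);arm.wait(.2)
d,T=wrist();save(d,'bot');np.savez('bot.npz',T=T);print(arm.sense()['t'],arm.sense()['joint_positions'])
o=np.zeros((384,800,3),np.uint8);o[:,:512]=d['pixels'];o[:262,512:]=cv2.resize(a,(288,262))
cv2.imwrite('pics/z3.png',o[:,:,::-1])
```

```text
False [0.51747951 0.09420383 0.03550627] [-7.29471637 -0.44562275 32.68888869]
20.0167 [-3.98163489e-01  5.65056997e-01  1.18715035e+00  7.63618766e-06
  1.38936549e+00 -5.72667680e-01]
```

View pics/z3.png

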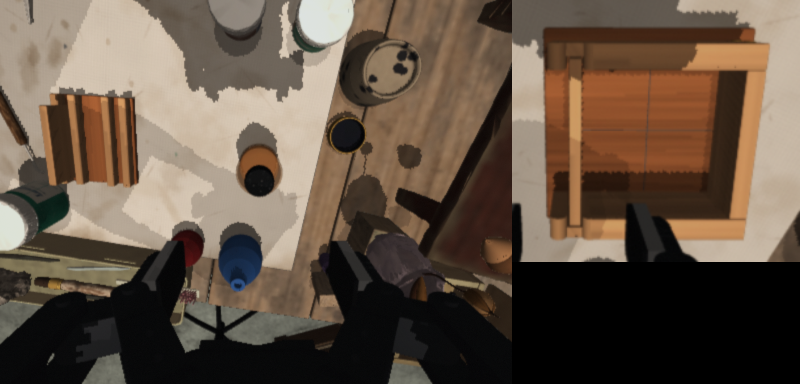

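The board is home, flush with the wall tops along its length (right inset). The bottle's cap is a black disc at about (259,180). The blue bottle at (240,270) and the red one at (188,247) are nearby obstacles.

Run:
```python
from h import *
d=arm.get_image('wrist');T=np.load('bot.npz')['T'];im=cv2.imread('pics/bot.png')
m=(im[150:205,235:285].max(2)<60).astype(np.uint8)
n,l,st,c=cv2.connectedComponentsWithStats(m);i=1+st[1:,4].argmax();x,y,w,h,A=st[i];print(x+235,y+150,w,h,A,c[i]+[235,150])
u=235+x+w/2;v=150+y+h
far=ray(d,T,[(u,v)],.105)[0];w_mm=[ray(d,T,[(235+x,v-h/2)],.105)[0],ray(d,T,[(235+x+w,v-h/2)],.105)[0]]
dirv=np.array([np.cos(np.radians(100)),np.sin(np.radians(100))]);print('far',far,'centre',far[:2]+.014*dirv,'w',np.linalg.norm(w_mm[0]-w_mm[1]),np.mean(w_mm,0))
for n,uv,z in [('blue top',(237,285),.07),('blue mid',(241,262),.04),('red top',(188,247),.03)]:print(n,ray(d,T,[uv],z)[0])
```

```text
244 165 30 31 726 [258.83608815 180.45454545]
far [ 0.65031974 -0.21903355  0.105     ] centre [ 0.64788867 -0.20524624] w 0.027865260167620982 [ 0.64766942 -0.20420575  0.105     ]
blue top [ 0.6463552  -0.34047408  0.07      ]
blue mid [ 0.64741793 -0.32696687  0.04      ]
red top [ 0.57875968 -0.32330003  0.03      ]
```

Run:
```python
from h import *
c=np.array([.6478,-.2047]);o=down(np.radians(100));k=np.array([.5680,.1163])
arm.line_to([*c,.15],feed=.15)
print(arm.line_to([*c,.084],feed=.05,stop_force=5),arm.sense()['position'])
arm.move_gripper(0.);s=arm.sense();tz=s['position'][2];print(s['t'],s['width'],s['grip_force'],s['contact_force'],s['position'])
arm.line_to([*c,.20],feed=.1);s=arm.sense();print(s['width'],s['contact_force'])
arm.line_to([*k,.20],feed=.12);arm.wait(.3)
s=arm.sense();print(s['t'],s['width'],s['position'],tz);d,T=wrist();save(d,'over');np.savez('over.npz',T=T,tz=tz)
sd=arm.get_image('side');o=np.zeros((384,800,3),np.uint8);o[:,:512]=d['pixels'];o[:,512:]=cv2.resize(sd['pixels'][60:252,140:284],(288,384))
cv2.imwrite('pics/z4.png',o[:,:,::-1])
```

```text
False [ 0.64800145 -0.20477277  0.08435953]
22.75 0.026461520406915923 58.24527730328555 [0.78531957 0.7659576  5.5593588 ] [ 0.6481268  -0.20479546  0.08438307]
0.02646751414725513 [-0.58720884 -0.04046777 -0.85037822]
27.2667 0.026077177252204035 [0.56799512 0.11625205 0.19997877] 0.08438306894462355
```

View pics/z4.png

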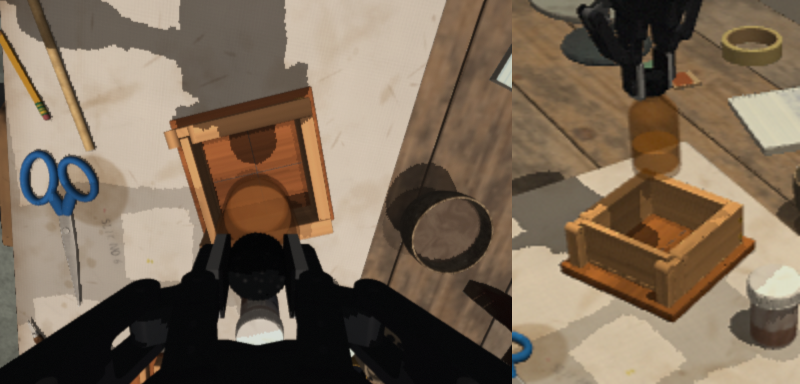

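Bottle is upright and centred over the closed box. The jars are untouched in view. Lower it.

Run:
```python
from h import *
k=np.array([.5680,.1163])
print(arm.line_to([*k,.1066],feed=.06,stop_force=5));arm.wait(.5)
s=arm.sense();print(s['t'],s['width'],s['position'],s['contact_force'],s['torque'],s['grip_force'])
d=arm.get_image('side');t=arm.get_image('top');w,T=wrist()
z=lambda im,x0,x1,y0,y1,s:cv2.resize(im[y0:y1,x0:x1],None,fx=s,fy=s,interpolation=cv2.INTER_CUBIC)
o=np.zeros((600,800,3),np.uint8);o[:480,:400]=z(d['pixels'],150,350,60,300,2);o[:,400:][:300]=z(t['pixels'],140,340,100,250,2)
o[300:,400:]=cv2.resize(w['pixels'],(400,300))
cv2.imwrite('pics/z5.png',o[:,:,::-1])
```

```text
False
29.575 0.026666548558648615 [0.56800651 0.11628187 0.10662056] [-0.5092738   0.36423347 -1.60271747] [0.04122403 0.01649829 0.00462363] 57.98719595077273
```

View pics/z5.png

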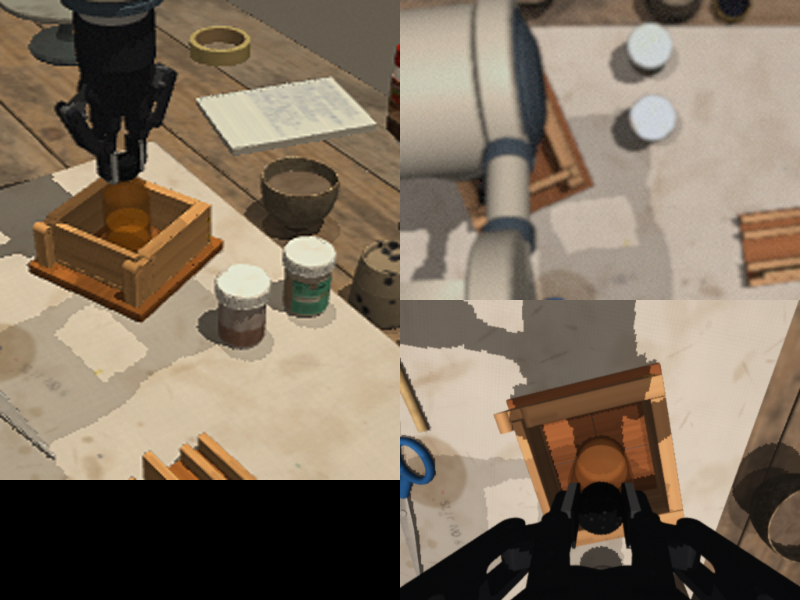

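The bottle is upright, centred and clear of the walls. No contact force has built up, the board is home and the jars are in place.

```bash
python3 -c "
from plant import arm
print(arm.hand_in())"
```

```text
the job is handed in; nothing more can be done
None
```

I handed the job in at about 30 s. The long board is home in its grooves and released, and the bottle is held upright in the middle of the closed box with its foot about 10 mm above the floor (worked out from the arm's height, not measured directly). The short board and the jars were left alone.

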